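Swipe test of a touch panel along its bent line

TASK

Do the swipe test on the touch panel whose printed line has two bends: with the fingers closed together and pointing straight down, set the fingertips lightly on the square mark and slide them along the line, round both bends, to the ring, without lifting off, straying from the line or pressing the sprung panel down to its stop. Finish while holding: the fingertips stay resting on the ring with the panel pressed down a little. Do not touch the other panel with the straight line, and leave the loose things lying where they are; nothing is to be picked up.

Things in the scene. Friction and masses are not known exactly. Their poses are not given: they have to be found in the camera images.
- nest_bent: Fixed aluminium test nest, 112 x 188 mm (its x, y), rim 16 mm high, black connector out 20 mm from its +x side. In it floats a black glass touch panel, 96 x 172 mm, its top 30 mm above the nest's underside at rest, with a white printed line 4 mm wide that has two right-angle bends: square, 64 mm along -y, 60 mm along +x, 64 mm along -y, ring. Origin: centre of the underside, z up
- float_nest_bent (a joint): How far the glass panel with the bent line is pressed down on its springs, in m: 0 at rest, 0.010 at the stop. It begins to give at about 1 N and takes about 0.9 N more for each mm (about 5 N at 4 mm); it comes back up when released
- start_mark (a point): Centre of the solid 18 mm white square at the start of the bent line, on the glass (moves down with the panel); at (-30, +64) mm in the nest's x, y. The fingers' place on the line is judged at the point midway between the finger pads, seen from above
- bend_1 (a point): First bend of the line, on the glass; at (-30, 0) mm in the nest's x, y
- bend_2 (a point): Second bend of the line, on the glass; at (+30, 0) mm in the nest's x, y
- end_ring (a point): Centre of the white ring, 21 mm across, at the end of the bent line, on the glass; at (+30, -64) mm in the nest's x, y
- blank_first (a point): Blank area of the same glass beside the line's first leg, 42 x 50 mm (x +6 to +48, y +36 to +86 mm in the nest); it looks like the rest of the glass. Neither finger may touch it. This point: its centre, on the glass
- blank_last (a point): Blank area of the same glass beside the line's last leg, 42 x 50 mm (x -48 to -6, y -86 to -36 mm in the nest). Neither finger may touch it. This point: its centre, on the glass
- nest_straight: The other test nest, same size and make, but the line on its panel is straight, with a square at one end and a ring at the other; not to be touched. Origin: centre of the underside
- marker: Loose white marker pen with a black cap, 132 x 13 x 13 mm, lying along its x between the two nests; leave alone. Origin: centre of the underside
- t_bracket: Loose small angle bracket, 36 x 38 x 36 mm, between the nests; leave alone. Origin: centre of the underside
- tape_amber: Loose roll of amber tape, 84 mm across, 19 mm high, lying flat to the left of the nests; leave alone. Origin: centre of the underside
- gauge_block: Loose aluminium block with two pins, 36 x 80 x 32 mm, to the right of the nests; leave alone. Origin: centre of the underside

How it is judged:
On the way, in this order (a step that is already met when the one before it is completed fails the run):
1. the fingertips rest lightly on the square (panel pressed down, within 12 mm of it) (value of joint float_nest_bent above 0.0004 m and contact force between the fingers and nest_bent above 0.2 N and horizontal distance between the grasp point and start_mark below 0.012 m), for 0.05 s.
2. the fingertips, still pressing lightly, come round the first bend (within 12 mm of it) (value of joint float_nest_bent above 0.0004 m and contact force between the fingers and nest_bent above 0.2 N and horizontal distance between the grasp point and bend_1 below 0.012 m), for 0.05 s.
3. the fingertips, still pressing lightly, come round the second bend (within 12 mm of it) (value of joint float_nest_bent above 0.0004 m and contact force between the fingers and nest_bent above 0.2 N and horizontal distance between the grasp point and bend_2 below 0.012 m), for 0.05 s.
4. the fingertips rest lightly on the ring (panel pressed down, within 12 mm of it) (value of joint float_nest_bent above 0.0004 m and contact force between the fingers and nest_bent above 0.2 N and horizontal distance between the grasp point and end_ring below 0.012 m), for 0.05 s.
At the end, for the whole second after the job is handed in: The fingers still rest within 12 mm of the ring's centre with the panel pressed down between 0.4 and 9 mm and under 15 N; the loose things have not moved more than 15 mm (all of step 4 and value of joint float_nest_bent below 0.009 m and contact force between the fingers and nest_bent below 15 N and distance of each of marker, t_bracket, tape_amber, gauge_block from where it was at the start of the episode below 0.015 m); the arm keeps its last pose, push and grip.
It fails at once if the fingers touch the panel or its nest more than 15 mm off the line, or a spread finger touches the blank glass beside it ((contact force between the fingers and nest_bent above 0.3 N and not ((x of the grasp point in the frame of nest_bent between -0.045 and -0.015 m and y of the grasp point in the frame of nest_bent between -0.015 and 0.079 m) or (x of the grasp point in the frame of nest_bent between -0.045 and 0.045 m and y of the grasp point in the frame of nest_bent between -0.015 and 0.015 m) or (x of the grasp point in the frame of nest_bent between 0.015 and 0.045 m and y of the grasp point in the frame of nest_bent between -0.079 and 0.015 m))) or contact force between the fingers and float_nest_bent_c4 above 0.2 N or contact force between the fingers and float_nest_bent_c5 above 0.2 N).
It fails at once if the fingertips hover just over the line between its ends without touching (lifted off) (((x of the grasp point in the frame of nest_bent between -0.045 and -0.015 m and y of the grasp point in the frame of nest_bent between -0.015 and 0.042 m) or (x of the grasp point in the frame of nest_bent between -0.045 and 0.045 m and y of the grasp point in the frame of nest_bent between -0.015 and 0.015 m) or (x of the grasp point in the frame of nest_bent between 0.015 and 0.045 m and y of the grasp point in the frame of nest_bent between -0.042 and 0.015 m)) and z of the grasp point in the frame of nest_bent below 0.058 m and contact force between the fingers and nest_bent below 0.02 N).
It fails at once if the panel is pressed down to its stop (more than 9 mm) (value of joint float_nest_bent above 0.009 m).
It fails at once if the other panel or its nest is touched (contact force between any of the arm, the fingers and nest_straight above 0.2 N).
It fails at once if a loose thing is moved more than 15 mm or lifted (distance of any of marker, t_bracket, tape_amber, gauge_block from where it was at the start of the episode above 0.015 m).
It also fails if it takes over 38 s, if anything falls off the work surface, if the arm or the gripper's body presses on something with over 40 N, if the wrist force passes 120 N, or if a joint passes its speed limit or range.

ROBOT

A 7-joint arm with a two-finger parallel gripper is mounted at the origin on a cart in front of the work surface, level with it; the furniture and walls round the work are solid. World frame = base frame: x ahead of the robot, y to its left, z up, the work surface at z = 0. Lengths are in m, angles in rad, forces in N, time in s.
With the tool pointing down it reaches from about 0.4 to 0.85 m from the base axis. Payload 6.9 kg.
Tool frame: the origin (TCP) lies midway between the tips of the shut fingers; the grasp point (between the pads) lies behind it (ctrl.pinch_z is the z of the grasp point in the tool frame, in m); z points along the fingers, y is the direction in which the jaws open and shut (so a half turn about z gives the same grasp; the last joint's range is limited). The gripper opens to 85 mm and grips with 20 to 120 N. Pads are 22 mm wide; open, the fingers measure 114 mm over their backs; the gripper's body (76 mm by 85 mm) begins 54 mm behind the grasp point. The pads swing forward as they close: fully open they stand 13 mm farther back than shut.
Start: joints at [-1.198, 0.507, -0.238, 1.5, 0.126, 1.149, -0.155], TCP at [0.165, 0.603, 0.231] pointing down, gripper open.
Joint ranges: [-3.08, 3.08], [-0.24, 2.05], [-1.43, 1.35], [0, 2.5], [-1.52, 4.66], [0.17, 1.96], [-2.89, 2.89]. Speed limits (rad/s): [2.39, 2.39, 3.14, 3.14, 3.14, 3.14, 3.14].

INTERFACE

Orientations are given as a unit quaternion [w, x, y, z].
In Python, from station import ctrl, get_state, vision, ticket, models gives the robot as it stands. Calls block until the motion is done:
- ctrl.movep(position, orientation): joint-space move of the TCP to a pose.
- ctrl.movel(position, frame=None, max_speed=0.15): straight line of the TCP; frame=None keeps the orientation; max_speed is the mean speed in m/s.
- ctrl.set_joints(angles): joint-space move.
- ctrl.ungrasp() and ctrl.close_gripper(force=None): open the fingers fully, or close them until they stop; force is the grip in N (None keeps the last).
- ctrl.pause(seconds).
- ctrl.ik(position, orientation): joint angles nearest the present ones, or None.
- get_state(): the state.
- vision.grab_frame(name): name is "scene" or "top" or "wrist"; returns (picture, depth): 384x512x3 uint8, blue, green, red; 384x512 float32, m along the optical axis (not along the pixel's ray), 0 where there is no reading.
- vision.camera_info(name): a dict with "mtx" (3x3 intrinsics, pixels), "R" (3x3) and "t" (3): a world point X has camera coordinates R X + t; the wrist camera has in their place "hand_eye" (4x4, takes a point from camera to tool coordinates, whose origin is the TCP and whose axes are the flange's). Camera axes: x right, y down, z forward; pixel columns grow to the right and rows downward; lengths in m; the calibration is good to about 2 mm. A picture is of the moment at which its call begins: read the wrist's pose just before it. camera_info takes no time and is no camera call.
A pose or a line that the arm cannot do raises ctrl.Unreachable and nothing moves.
- ticket.close_job(): hands the job in, once; it reports no verdict.
Trained networks look in the newest picture that a camera, given by its name, has taken for a name from the list of things; names that differ only in an ending like _2 or _b are one class to them, and where a whole thing is asked for, a point or a joint stands for the part that bears it (a point fixed in the world has none). Each returns a list of dicts, best first, with "p" (0 to 1); they miss things now and then, are a little off and sometimes report something else, mostly with a low value. They report only what shows in the picture. A call takes as long as a camera call.
- models.recognise(camera, target): "point" ([column, row] in pixels, amid what is visible of it).
- models.masks_of(camera, target): "mask" (384x512 bool, what is visible of it) and "point" ([column, row] in pixels, amid what is visible of it).
The state is a dict: "time": time; "qpos": joint angles; "qd": joint speeds; "tau": joint torques, N m; "tcp_pos": TCP position; "eef_rot": TCP orientation; "contact_force": force on the tool from outside, world axes, zero at the start; "wrist_torque": the same for the moment, N m; "width": finger opening in m.
Only numpy, scipy, OpenCV 4.12 (cv2) and the standard library are available. Lean on these libraries where they do the work, as an engineer would, in place of code of your own. Each camera call takes 0.05 s, during which the arm holds its last target. There are 200 camera calls.

## Working session

There is one attempt and no reset: what is moved stays moved. The work goes in short steps, each a Python script; the robot and the scene stay as the last script left them, time stands still between calls to the robot, and variables do not carry over. Pictures are saved under pics/ and viewed, about 8 in all and at most 12, crops included, and the job is handed in when it is done.

```bash
ls; mkdir -p pics; python3 - <<'E'
from station import *
import cv2
for n in ("top","scene"):
    p,d=vision.grab_frame(n); cv2.imwrite(f"pics/{n}0.png",p)
    import numpy as np; np.save(f"pics/{n}d.npy",d)
    i=vision.camera_info(n); print(n,i)
    for t in ("nest_bent","nest_straight","start_mark","end_ring"):
        print(t,[(r['point'],r['p']) for r in models.recognise(n,t)])
s=get_state();print(s,ctrl.pinch_z)
E
```

```text
pics
top {'mtx': array([[466.8532054 ,   0.        , 245.96462417],
       [  0.        , 466.8532054 , 191.24750366],
       [  0.        ,   0.        ,   1.        ]]), 'R': array([[ 0.00795738, -0.99996723, -0.0014874 ],
       [-0.97945826, -0.00749445, -0.20150771],
       [ 0.20148996,  0.00306032, -0.9794858 ]]), 't': array([0.0140526 , 0.49813964, 1.12627992])}
nest_bent [([182.2, 196.0], 0.73), ([181.9, 193.3], 0.65)]
nest_straight [([325.3, 200.4], 0.81)]
start_mark [([182.0, 194.9], 0.63), ([251.0, 220.9], 0.2)]
end_ring []
scene {'mtx': array([[482.4754894 ,   0.        , 250.68445779],
       [  0.        , 482.4754894 , 190.83325233],
       [  0.        ,   0.        ,   1.        ]]), 'R': array([[ 0.68007825, -0.73313649,  0.00211429],
       [-0.56390112, -0.52492932, -0.63754587],
       [ 0.46851799,  0.43238883, -0.7704095 ]]), 't': array([-0.328516  ,  0.29904621,  1.21599899])}
nest_bent [([211.5, 161.7], 0.6)]
nest_straight [([329.0, 281.9], 0.67), ([299.5, 231.6], 0.58)]
start_mark [([208.1, 160.3], 0.62)]
end_ring [([211.0, 159.4], 0.66)]
{'time': 0.5, 'qpos': array([-1.19846731,  0.50756261, -0.23762623,  1.50024587,  0.12571573,
        1.14889218, -0.15480115]), 'qd': array([-0.00042033, -0.00105875, -0.00042998,  0.00067358, -0.00024625,
        0.00036832, -0.00059632]), 'tau': array([ 2.22963012e-03, -6.19835973e+01, -2.18252443e+00, -2.49768233e+01,
        1.37269180e-02,  3.07978538e-03, -2.04509126e-05]), 'tcp_pos': array([0.16480328, 0.60284742, 0.23122111]), 'eef_rot': array([-1.39705804e-05,  1.33014259e-01,  9.91114122e-01, -6.15300062e-05]), 'contact_force': array([ 0.13018662, -0.88140729,  0.27873151]), 'wrist_torque': array([ 0.00302651, -0.00822216, -0.03838983]), 'width': 0.08542809332889877} -0.0187
```

View pics/top0.png

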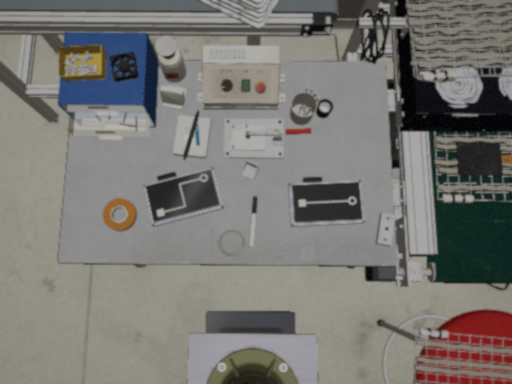

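View pics/scene0.png

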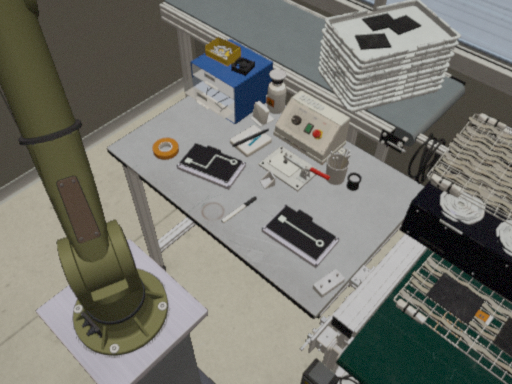

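The top view shows the bent-line nest at about (183,197), and the straight one at (327,203). The pen, bracket, tape and block lie around them. I'll zoom in on the bent one.

```bash
python3 - <<'E'
import cv2
p=cv2.imread("pics/top0.png")[160:235,135:235]
cv2.imwrite("pics/crop.png",cv2.resize(p,None,fx=8,fy=8,interpolation=cv2.INTER_CUBIC))
E
```

```text
(no output)
```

View pics/crop.png

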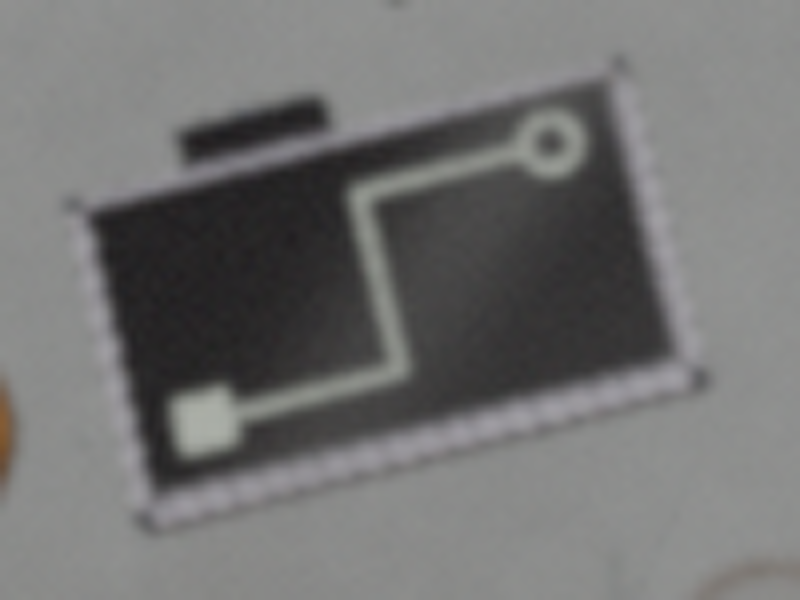

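The square is at crop (206,421), bend 1 at (402,370), bend 2 at (362,192) and the ring at (550,144). I'll fit the pose, close the gripper, move above it and look with the wrist camera.

```bash
cat > h.py <<'E'
import numpy as np
M=np.array([[-30,64],[-30,0],[30,0],[30,-64]])/1000
def ray(uv,K,R,t,z):  # world point on plane z
    d=R.T@np.linalg.inv(K)@np.array([uv[0],uv[1],1.]); c=-R.T@t
    return c+d*(z-c[2])/d[2]
def fit(W):  # rigid 2D fit model->world
    W=np.asarray(W)[:,:2]; m,w=M.mean(0),W.mean(0)
    a=(M-m)@np.array([1,1j]); b=(W-w)@np.array([1,1j])
    th=np.angle(np.sum(b*a.conj())); c,s=np.cos(th),np.sin(th)
    R=np.array([[c,-s],[s,c]]); P=(M-m)@R.T+w
    return th,w-R@m,P,np.linalg.norm(P-W,axis=1)*1e3
E
cat > a.py <<'E'
from station import *; from h import *; import cv2
i=vision.camera_info("top")
px=[(135+(x+.5)/8-.5,160+(y+.5)/8-.5) for x,y in((206,421),(402,370),(362,192),(550,144))]
th,o,P,r=fit([ray(p,i["mtx"],i["R"],i["t"],.03) for p in px]); print(th,o,P,r)
ctrl.close_gripper(20)
q=get_state()["eef_rot"]; 
q=np.array([0,q[1],q[2],0]); q/=np.linalg.norm(q)
for h in (.30,):
    ctrl.movep([o[0]-.05,o[1],h],q)
ctrl.pause(.3)
s=get_state(); p,d=vision.grab_frame("wrist"); cv2.imwrite("pics/w1.png",p); np.save("pics/w1d.npy",d)
np.savez("pics/w1s.npz",p=s["tcp_pos"],q=s["eef_rot"])
print(s["time"],s["tcp_pos"],s["eef_rot"],s["qpos"],s["width"],s["contact_force"]); print(vision.camera_info("wrist"))
E
python3 a.py
```

```text
0.26533958597246826 [0.49202104 0.18152392] [[0.44628777 0.23541703]
 [0.46307094 0.17365681]
 [0.52097115 0.18939103]
 [0.53775431 0.1276308 ]] [0.06014828 0.08817449 0.86598399 0.8379648 ]
3.4167 [0.44191243 0.18195586 0.29986983] [-1.23819539e-04  1.32604376e-01  9.91169038e-01 -4.35640928e-05] [-0.428902    0.21907011 -0.01629231  1.75220681  0.00377667  1.17060147
  0.85852685] -0.0003790491700002579 [-0.17605094 -0.10793377  0.02249596]
{'mtx': array([[338.99149746,   0.        , 254.30901563],
       [  0.        , 338.99149746, 196.04420588],
       [  0.        ,   0.        ,   1.        ]]), 'hand_eye': array([[ 4.04064809e-04, -9.61948477e-01, -2.73230606e-01,
         7.00927702e-02],
       [ 9.99999916e-01,  3.70360110e-04,  1.74934398e-04,
        -9.33486861e-04],
       [-6.70841600e-05, -2.73230654e-01,  9.61948546e-01,
        -1.43019551e-01],
       [ 0.00000000e+00,  0.00000000e+00,  0.00000000e+00,
         1.00000000e+00]])}
```

View pics/w1.png

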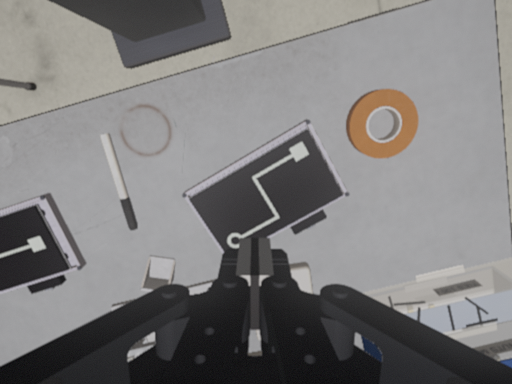

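The wrist view shows the square at (299,153), bend 1 at (255,182), bend 2 at (278,214) and the ring at (235,240), all unobstructed. I'll calculate their positions and cross-check them against the top camera.

```bash
cat > b.py <<'E'
from station import vision; from h import *; import cv2
from scipy.spatial.transform import Rotation as Ro
z=np.load("pics/w1s.npz"); i=vision.camera_info("wrist"); H=i["hand_eye"]
Rw=Ro.from_quat(np.roll(z["q"],-1)).as_matrix()
Rc=Rw@H[:3,:3]; c=Rw@H[:3,3]+z["p"]; R=Rc.T; t=-R@c
g=cv2.cvtColor(cv2.imread("pics/w1.png"),cv2.COLOR_BGR2GRAY)
px=np.array([(299,153),(255,182),(278,214),(235,240)],float)
for k,rad in((0,12),(3,10)):
    x,y=px[k].astype(int); w=np.clip(g[y-rad:y+rad+1,x-rad:x+rad+1].astype(float)-110,0,None)
    yy,xx=np.mgrid[-rad:rad+1,-rad:rad+1]; print("centroid",k,x+(w*xx).sum()/w.sum(),y+(w*yy).sum()/w.sum())
th,o,P,r=fit([ray(p,i["mtx"],R,t,.03) for p in px]); print(th,o,P,r,sep="\n")
d=np.load("pics/w1d.npy")
for u,v in((255,175),(290,190),(200,160)):
    print((Rc@(np.linalg.inv(i["mtx"])@[u,v,1]*d[v,u])+c))
E
python3 b.py
```

```text
centroid 0 297.7188748924976 151.5154044619821
centroid 3 234.30577098540147 239.02782846715328
0.2698280361023229
[0.49379088 0.18258986]
[[0.44781617 0.23627716]
 [0.46487637 0.17459289]
 [0.52270538 0.19058683]
 [0.53976558 0.12890256]]
[1.02968075 4.86725734 4.58519954 1.40578092]
[0.46114718 0.17667252 0.0297822 ]
[0.49115919 0.21415626 0.03050417]
[ 4.28935264e-01  1.10290035e-01 -3.04027806e-04]
```

The two cameras agree to about 2 mm, and depth puts the glass at z≈0.030. Next I'll check reachability, descend on the square and stop at about 3.5 N.

```bash
cat > c.py <<'E'
from station import *; from h import *
th=.2675; o=np.array([.493,.182]); c,s=np.cos(th),np.sin(th)
P=M@np.array([[c,-s],[s,c]]).T+o; np.save("P.npy",P)
q=np.array([0,.1326,.9912,0]); q/=np.linalg.norm(q)
for p in P: print(p,ctrl.ik([*p,.027],q))
ctrl.movep([*P[0],.12],q); ctrl.movel([*P[0],.038],max_speed=.08); ctrl.pause(.3)
F=lambda: np.mean([(ctrl.pause(.02),get_state()["contact_force"])[1] for _ in range(4)],0)
b=F(); print("base",b); np.save("base.npy",b)
z=.033
while z>.022:
    ctrl.movel([*P[0],z],max_speed=.02); f=F()-b
    print(round(z,4),get_state()["tcp_pos"].round(4),f.round(2))
    if f[2]>3.3: break
    z-=.001
np.save("z.npy",z); print(get_state()["time"])
E
python3 c.py
```

```text
[0.4471504  0.23579419] [-0.51333905  0.59457779 -0.03028763  2.0525582   0.03572164  0.4949362
  0.7349517 ]
[0.46406696 0.17407036] [-0.40199512  0.58571713 -0.00920717  2.07817441  0.01106996  0.47774566
  0.88532276]
[0.52193304 0.18992964] [-0.3898153   0.64309364 -0.00498079  1.92154967  0.00547564  0.57696215
  0.90643057]
[0.5388496  0.12820581] [-0.28908639  0.6419971   0.01753259  1.92582459 -0.01933663  0.57392992
  1.046016  ]
base [-0.68266627 -0.08697127  0.10270572]
0.033 [0.4471 0.2358 0.0329] [ 0.5   0.22 -0.23]
0.032 [0.4472 0.2358 0.032 ] [1.11 0.06 0.07]
0.031 [0.4471 0.2358 0.031 ] [0.53 0.12 0.43]
0.03 [0.4473 0.2358 0.0301] [ 0.47 -0.07  1.26]
0.029 [0.4473 0.2358 0.0291] [ 0.93 -0.45  2.  ]
0.028 [0.4472 0.2359 0.028 ] [0.69 0.3  2.99]
0.027 [0.4472 0.2359 0.0271] [0.78 0.19 3.75]
8.15
```

Contact came at z≈0.0305, and the panel is now about 3 mm down at 3.75 N. One picture to check the placing before the slide.

```bash
python3 - <<'E'
from station import *; import cv2
p,d=vision.grab_frame("wrist"); cv2.imwrite("pics/w2.png",p)
E
```

```text
(no output)
```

View pics/w2.png

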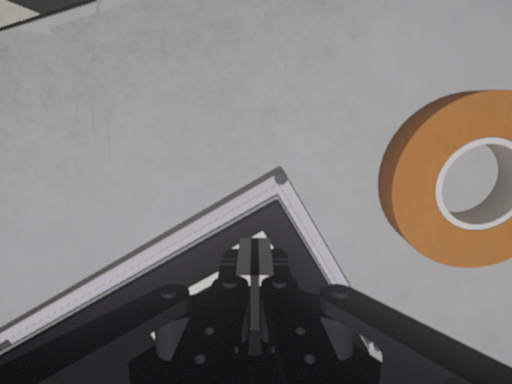

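The fingertips sit on the square: its corners show just past them at (265,235), and the line runs off to the lower left. Starting the slide.

```bash
cat > d.py <<'E'
from station import *; from h import *; import cv2
P=np.load("P.npy"); b=np.load("base.npy"); z=float(np.load("z.npy"))
for k in range(3):
    n=4
    for j in range(1,n+1):
        ctrl.movel([*(P[k]+(P[k+1]-P[k])*j/n),z],max_speed=.04)
        fs=[(ctrl.pause(.02),get_state()["contact_force"])[1] for _ in range(4)]
        f=np.mean(fs,0)-b; s=get_state()
        print(k,j,s["tcp_pos"].round(4),f.round(2),round(z,4))
        z=float(np.clip(z+np.clip((f[2]-3.8)*.0006,-.0007,.0007),.0255,.0285))
    ctrl.pause(.15)
ctrl.pause(.3); s=get_state(); print(s["time"],s["tcp_pos"],s["eef_rot"],s["contact_force"]-b)
for n in("wrist","top"):
    p,d=vision.grab_frame(n)
    if n=="top": p=cv2.resize(p[150:250,120:270],None,fx=5,fy=5,interpolation=cv2.INTER_CUBIC)
    cv2.imwrite(f"pics/{n}3.png",p)
E
python3 d.py
```

```text
0 1 [0.4517 0.2191 0.0269] [ 1.99 -2.31  3.64] 0.027
0 2 [0.4558 0.2041 0.0269] [ 1.52 -1.41  3.95] 0.0269
0 3 [0.4601 0.1885 0.027 ] [ 1.88 -2.14  4.07] 0.027
0 4 [0.4643 0.1731 0.0271] [ 1.59 -2.31  3.77] 0.0272
1 1 [0.4795 0.1788 0.0273] [1.45 1.35 3.52] 0.0271
1 2 [0.4939 0.182  0.0272] [ 2.16 -0.14  3.94] 0.027
1 3 [0.5084 0.1864 0.0273] [1.91 0.51 3.4 ] 0.0271
1 4 [0.5228 0.1901 0.027 ] [ 1.6  -0.4   3.96] 0.0268
2 1 [0.5262 0.1731 0.0268] [ 1.1  -2.77  4.17] 0.0269
2 2 [0.5307 0.1581 0.0271] [ 1.86 -1.79  3.89] 0.0271
2 3 [0.5349 0.1425 0.0272] [ 0.88 -2.44  3.49] 0.0272
2 4 [0.5392 0.1272 0.0271] [ 1.11 -1.85  3.5 ] 0.027
16.25 [0.53878548 0.12805504 0.02696279] [-5.96706837e-05  1.32613245e-01  9.91167850e-01 -1.28613402e-04] [ 1.45213275 -2.73249116  3.51226509]
```

View pics/wrist3.png

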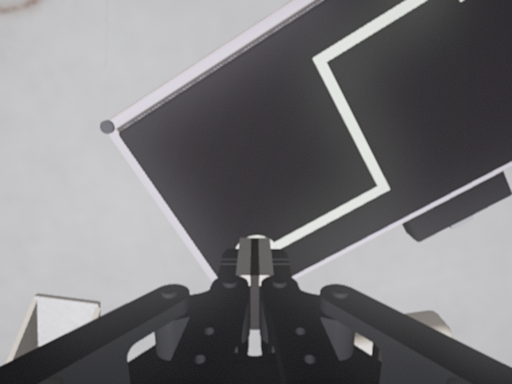

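View pics/top3.png

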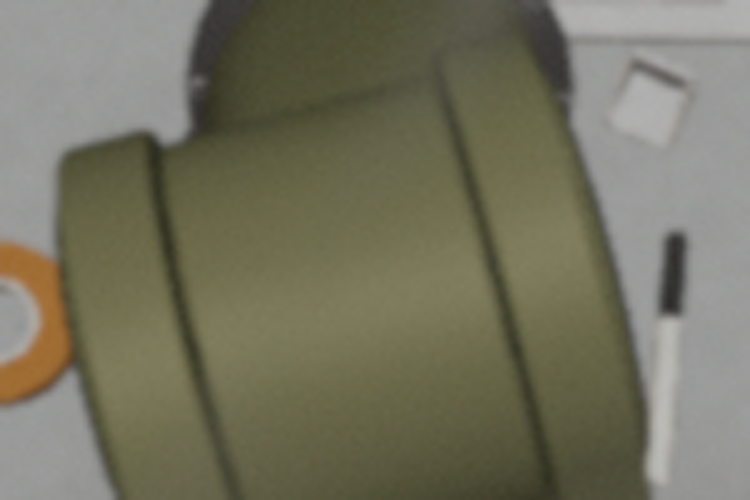

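The wrist view shows the fingertips on the ring: its edge shows at (255,238), with the line running off to the right. In the top view, tape, bracket and pen look undisturbed. Handing in.

```bash
python3 -c "
from station import *
ticket.close_job(); print(get_state()['time'])"
```

```text
the job is handed in; nothing more can be done
the job is handed in; nothing more can be done
```

The swipe test is done and the job is handed in, with the fingertips still resting on the ring. No verdict was reported.

- **Finding the panel:** I located the bent-line nest with the top and wrist cameras, which agreed to about 2 mm. My hand-picked bend pixels in the wrist picture were about 5 mm off the fitted outline. The top-camera picks fitted within 1 mm, so I used the average of the two poses.
- **The slide:** With the fingers closed and pointing down, I set them on the square and slid along all three legs without lifting. At every point I checked, the force was 3.4–4.2 N, with the panel pressed down about 3–3.5 mm (estimated from the arm's height).
- **Last checks:** At about 16 s of the 38 s allowed, the fingertips were within 1 mm of the calculated ring centre, at 3.5 N. The wrist picture showed them on the ring.
- **Loose things and the other panel:** The tape (only partly in view), bracket and pen looked undisturbed in the last top picture. The gauge block and the straight-line panel were outside that crop, so I did not look at them again. The arm's moves did not take it near either.

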